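Roll the rolling pin to its rest strip

TASK

Clear the pastry mat for the dough: with your fingertips pushing only on the upper half of the wooden rolling pin, roll it across the mat to the orange strip and let it stop there, lying along the strip and centred over it, then take your fingers away. Do not pinch it, lift it or reach down beside it, and leave the spice jar, salt shaker and candle alone.

Things in the scene. Friction and masses are not known exactly. Their poses are not given: they have to be found in the camera images.
- rolling_pin: Wooden rolling pin, pale barrel 56 mm thick, 160 mm long; dark handles, 45 mm long, 27 mm thick, fixed to its ends. Origin: barrel centre, 31 mm above the worktop (barrel top 59 mm). x runs along the pin, roughly away from the robot; y and z turn as it rolls. 0.4 kg, friction 0.6; let go at 0.1 m/s it stops within 10 mm. A fingertip on its top moves twice as far as the pin: use several short strokes.
- rest_strip: Orange strip printed on the mat, 210 mm long by 56 mm wide (as wide as the pin), with a thin cream line along its middle; no thickness to feel, does not move. Origin at its centre, 3 mm above the worktop; x along the strip, y across it. It lies 100 to 180 mm left or right of the pin, nearly parallel to it.
- pastry_mat: Blue silicone pastry mat with cream printed lines, stuck to the worktop, 260 (x) by 440 (y) by 3 mm thick. Origin at the centre of its underside, on the worktop; the pin rolls along its y axis.
- spice_a: Bystander: glass spice jar with black cap, 41 mm in diameter, 105 mm tall, loose, behind the mat. Origin at the centre of its underside.
- salt_shaker: Bystander: glass salt shaker with grey cap, 44 mm in diameter, 90 mm tall, loose, behind the mat. Origin at the centre of its underside.
- candle_small: Bystander: peach candle in a jar, 68 mm in diameter, 64 mm tall, loose, behind the mat. Origin at the centre of its underside.

How it is judged:
By the outcome, as a careful person would: the job done as asked, in the order asked, and still so for the second after the job is handed in, with the robot touching nothing.
It also fails if it takes over 54 s, if anything falls off the work surface, if the arm or the gripper's body presses on something with over 40 N, if the wrist force passes 120 N, or if a joint passes its speed limit or range.

ROBOT

A 6-joint arm with a two-finger parallel gripper is mounted at the origin on a cart in front of the work surface, level with it; the furniture and walls round the work are solid. World frame = base frame: x ahead of the robot, y to its left, z up, the work surface at z = 0. Lengths are in mm, angles in rad, forces in N, time in s.
With the tool pointing down it reaches from about 400 to 925 mm from the base axis. Payload 12.5 kg.
Tool frame: the origin (TCP) lies midway between the tips of the shut fingers; the grasp point (between the pads) lies 19 mm behind it; y points along the fingers, x is the direction in which the jaws open and shut, and the axes are right-handed (so a half turn about y gives the same grasp; the last joint's range is limited). The gripper opens to 95 mm and grips with 3 to 60 N. Pads are 20 mm wide; open, the fingers measure 119 mm over their backs; the gripper's body (75 mm by 180 mm) begins 59 mm behind the grasp point.
Start: joints at [1.048, 0.491, 1.559, -0, 1.092, -0.106], TCP at [253.01, 571.52, 193.861] pointing down, gripper open.
Joint ranges: [-3.1, 3.1], [-0.84, 2.19], [0.05, 2.79], [-1.13, 4.28], [0.06, 2.93], [-2.69, 2.69]. Speed limits (rad/s): [2.22, 2.22, 2.79, 3.14, 3.14, 3.14].

INTERFACE

Orientations are given as a unit quaternion [w, x, y, z].
In Python, from rig import manip, imaging, order gives the robot as it stands. The module is installed in compiled form; this text tells all that it offers.
- The arm moves only by the tool servo_tool, never from a script. Its arguments are lists of equal length, an entry for each row: "slide": the shift along the tool's x, y, z in cm, a list of three; "spin": the turn about the tool's y in rad; "jaw": the closure, from -1 (fully open) to 1 (shut). In form: {"slide": [[dx, dy, dz], ...], "spin": [spin, ...], "jaw": [jaw, ...]}. A call has 1 to 10 rows; each row shifts and turns the commanded pose from where the row before left it, along the tool's axes as they then stand; what a row does not reach is not made up. A row lasts 1/8 s, in which the tool goes at most 62.5 mm and 10.7 degrees, less where a joint would pass 70% of its speed; a pose out of reach is approached as far as the arm can. A call is refused whole if a number of a shift passes 6.25 or a number of a turn 0.188, either way. A call with a gripper value outside its range is refused whole. The fingers move at their own pace and stop on an object; the grip force is fixed at half the most. Time passes only in rows, so rows that do not move let the fingers close. It gives the time, the measured TCP pose, the force and the opening at its end, in the units of the state.
- manip.observe(): the state, without advancing time (a new reading comes with each control period).
- imaging.get_image(name): name is "side" or "top"; returns the picture (420x560x3 uint8, blue, green, red); there is no depth.
- imaging.calibration(name): a dict with "fov_y" (degrees; the focal length in pixels is half the picture's height over the tangent of half this angle, whatever the lens; pixels are square), "cx", "cy" (the principal point, pixels), "k1" (the pictures are not rectified: a ray, as slopes to the right and down, at radius r is drawn at 1 + k1 r^2 times it, then the intrinsics apply), "origin" and "attitude" of the camera in the world. Camera axes: x right, y down, z forward; pixel columns grow to the right and rows downward; lengths in mm; the calibration is good to about 2 mm. A picture is of the moment at which its call begins. calibration takes no time and is no camera call.
- order.job_done(): hands the job in, once; it reports no verdict.
The state is a dict: "clock": time; "joint_pos": joint angles; "joint_velocities": joint speeds; "joint_efforts": joint torques, N m; "position": TCP position; "eef_rot": TCP orientation; "force": force on the tool from outside, world axes, zero at the start; "moment": the same for the moment, N m; "gripper_width": finger opening in mm.
Only numpy, scipy, OpenCV 4.12 (cv2) and the standard library are available. Lean on these libraries where they do the work, as an engineer would, in place of code of your own. Each camera call takes 0.05 s, during which the arm holds its last target. There are 200 camera calls.

## Working session

There is one attempt and no reset: what is moved stays moved. The work goes in short steps, Python scripts to look and compute and a tool call to move; the robot and the scene stay as the last step left them, time stands still between calls to the robot, and variables do not carry over. Pictures are saved under pics/ and viewed, about 8 in all and at most 12, crops included, and the job is handed in when it is done.

Besides the shell and the picture viewer there is one more tool, called after "Request:" by a JSON object that holds its "name" and its "arguments", one argument or row to a line. servo_tool: Moves the arm, as the interface text tells. Its arguments: {"type":"object","properties":{"slide":{"type":"array","items":{"type":"array","items":{"type":"number"}}},"spin":{"type":"array","items":{"type":"number"}},"jaw":{"type":"array","items":{"type":"number"}}},"required":["slide","spin","jaw"]}

```bash
mkdir -p pics
python3 - <<'E'
from rig import manip, imaging
import cv2,numpy as np
for n in("top","side"):
    print(n,imaging.calibration(n)); cv2.imwrite(f"pics/{n}0.png",imaging.get_image(n))
s=manip.observe();print(s)
E
```

```text
top {'fov_y': 42.74117857251802, 'cx': 286.5325386325141, 'cy': 209.8118724349592, 'k1': -0.02159930650847362, 'origin': array([451.04538455,  40.25089029, 933.9717056 ]), 'attitude': array([-0.04831357,  0.70990369, -0.70101361,  0.04777524])}
side {'fov_y': 50.42308166037916, 'cx': 287.67332951625485, 'cy': 209.5252588445038, 'k1': 0.02810083225410167, 'origin': array([ 303.90049212, -568.75048355,  548.34972654]), 'attitude': array([-0.4514173 ,  0.86789672, -0.1845362 ,  0.09446746])}
{'clock': 0.1, 'joint_pos': array([ 1.04841406e+00,  4.91476655e-01,  1.55939632e+00, -1.10317667e-05,
        1.09168015e+00, -1.05569801e-01]), 'joint_velocities': array([-1.19831397e-03,  1.80237720e-04, -2.99622550e-03, -3.98010346e-04,
       -9.77182944e-05, -2.75802479e-03]), 'joint_efforts': array([ 1.47378283e-03, -6.13631773e+01, -2.58606595e+01,  6.93264906e-02,
        4.71044029e-02, -9.00046552e-05]), 'position': array([252.87718072, 571.30189053, 193.33155427]), 'eef_rot': array([-0.59247304,  0.59278765,  0.38543101, -0.38603295]), 'force': array([0.65964323, 0.71255031, 0.44615161]), 'moment': array([0.0029511 , 0.00748224, 0.0119702 ]), 'gripper_width': 95.26476417387123}
```

View pics/top0.png

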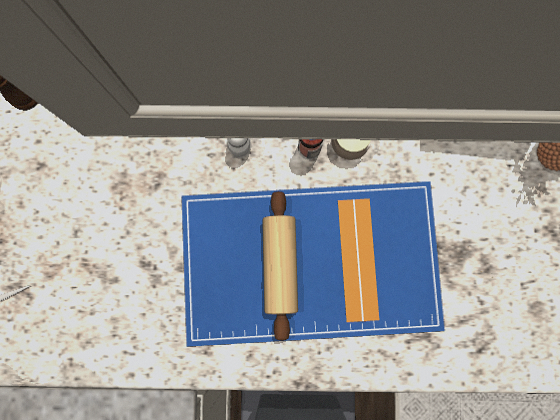

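View pics/side0.png

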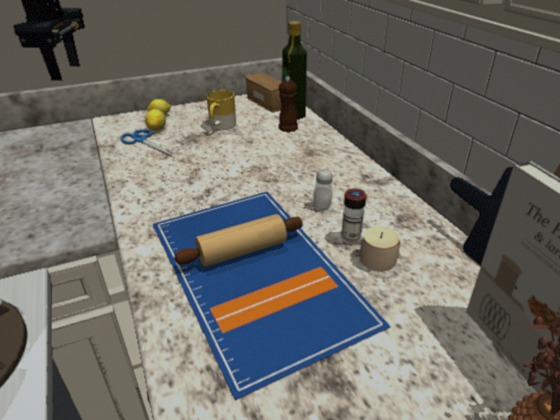

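Top view: +x is up and +y is left. The pin is at about (280,265), the orange strip at (358,260) to its right, with the bystanders at the upper edge around row 145 under an overhanging cabinet.

```bash
cat > h.py <<'E'
from rig import manip, imaging
import cv2,numpy as np
from scipy.spatial.transform import Rotation as R
def ray(n,uv):
    c=imaging.calibration(n); f=210/np.tan(np.radians(c["fov_y"]/2)); k=c["k1"]
    K=np.array([[f,0,c["cx"]],[0,f,c["cy"]],[0,0,1.]])
    p=cv2.undistortPoints(np.float64(uv).reshape(-1,1,2),K,np.array([k,0,0,0,0.]))[:,0]
    q=c["attitude"]; d=R.from_quat([q[1],q[2],q[3],q[0]]).apply(np.c_[p,np.ones(len(p))])
    return c["origin"],d
def plane(n,uv,z):
    o,d=ray(n,uv); return (o+d*((z-o[2])/d[:,2])[:,None])
def masks(im):
    h=cv2.cvtColor(im,cv2.COLOR_BGR2HSV)
    m={"strip":cv2.inRange(h,(8,185,150),(18,255,255)),"pin":cv2.inRange(h,(12,60,110),(28,175,255)),"mat":cv2.inRange(h,(100,120,60),(125,255,255))}
    return m
def big(m):
    m=cv2.morphologyEx(m,cv2.MORPH_CLOSE,np.ones((5,5)))
    return max(cv2.findContours(m,cv2.RETR_EXTERNAL,cv2.CHAIN_APPROX_NONE)[0],key=cv2.contourArea)
def rect(n,c,z):
    P=plane(n,c.reshape(-1,2),z)[:,:2].astype(np.float32)
    ctr,wh,a=cv2.minAreaRect(P); b=cv2.boxPoints((ctr,wh,a))
    e=b[1]-b[0],b[2]-b[1]; v=max(e,key=np.linalg.norm); v=v*np.sign(v[0])
    return np.round(ctr,1),np.round(sorted(wh),1),round(float(np.arctan2(v[1],v[0])),4)
def look(n="top"):
    im=imaging.get_image(n); m=masks(im)
    for k,z in(("pin",31),("strip",3),("mat",3)):
        try: print(n,k,*rect(n,big(m[k]),z))
        except Exception as e: print(k,e)
    return im
E
python3 - <<'E'
from h import *
look()
# bystanders / cabinet edge rough
for n,uv in(("top",[[237,155],[310,157],[350,158]]),("side",[[322,208],[350,240],[380,265]])): print(n,plane(n,uv,0).round())
q=manip.observe()["eef_rot"];print(R.from_quat([q[1],q[2],q[3],q[0]]).as_matrix().round(3))
E
```

```text
top pin [492.5 -78.9] [ 54.5 203.4] 0.07
top strip [524.  -81.8] [3.7 7.3] 0.7889
top mat [494.  -85.5] [258.7 269.6] -1.5003
top [[676. 131.   0.]
 [674.   1.   0.]
 [673. -70.   0.]]
side [[689. 121.   0.]
 [688.   2.   0.]
 [701. -83.   0.]]
[[ 0.405 -0.    -0.914]
 [ 0.914 -0.001  0.405]
 [-0.001 -1.     0.   ]]
```

Run:
```python
from h import *
im=cv2.imread("pics/top0.png");h=cv2.cvtColor(im,cv2.COLOR_BGR2HSV)
for u,v in((348,260),(370,300),(268,260),(280,270),(290,300),(294,240),(280,205),(282,330)):print(u,v,h[v,u])
```

```text
348 260 [ 16 168 215]
370 300 [ 16 171 215]
268 260 [ 17 101 204]
280 270 [ 24  86 216]
290 300 [ 18 101 201]
294 240 [ 17 101 144]
280 205 [ 11 130 104]
282 330 [ 11 136 107]
```

```bash
sed -i 's/(8,185,150),(18,255,255)/(8,145,150),(20,255,255)/; s/(12,60,110),(28,175,255)/(14,60,110),(30,135,255)/' h.py
python3 - <<'E'
from h import *
im=cv2.imread("pics/top0.png");m=masks(im)
m["mat"]|=m["pin"]|m["strip"]
for k,z in(("pin",31),("strip",3),("mat",3)): print(k,*rect("top",big(m[k]),z))
h=cv2.cvtColor(im,cv2.COLOR_BGR2HSV)
hd=cv2.inRange(h,(0,90,30),(13,255,130)); hd[:185]=0;hd[345:]=0;hd[:,:250]=0;hd[:,310:]=0
n,l,s,c=cv2.connectedComponentsWithStats(hd)
for i in range(1,n):
    if s[i,4]>60: print(s[i],plane("top",[c[i]],31).round(1))
E
```

```text
pin [483.7  52.1] [ 54.  164.1] 0.0365
strip [493.8 -82.5] [ 55.4 208.8] 0.0718
mat [487.8  -1.2] [258.6 438.7] -1.4989
[271 192  15  23 281] [[586.2  56.3  31. ]]
[274 314  16  26 329] [[379.   48.1  31. ]]
```

Request:
{"name": "servo_tool", "arguments": {
  "slide": [
    [0,0,0],
    [0,0,0],
    [0,0,0],
    [0,0,0],
    [0,0,0],
    [0,0,0],
    [0,0,0]
  ],
  "spin": [0.186,0.186,0.186,0.186,0.186,0.186,0],
  "jaw": [-1,-1,-1,-1,-1,-1,-1]
}}

```text
clock: 1.02
position: [253.0, 571.4, 193.6]
eef_rot: [-0.707, 0.707, 0.014, -0.014]
force: [0.3, 0.2, 0.4]
gripper_width: 95.2
```

Request:
{"name": "servo_tool", "arguments": {
  "slide": [
    [2.1,0.6,-5.28],
    [2.1,0.8,-5.28],
    [2.1,0.8,-5.28],
    [2.1,0.8,-5.28],
    [2.1,0.8,-5.28],
    [2.1,0.8,-5.28],
    [2.1,0.8,-5.28],
    [2.1,0.8,-5.28],
    [2.1,0.8,-5.28],
    [2.1,0.8,-5.28]
  ],
  "spin": [0,0,0,0,0,0,0,0,0,0],
  "jaw": [-1,-1,-1,-1,-1,-1,-1,-1,-1,-1]
}}

```text
clock: 2.28
position: [483.6, 50.0, 115.7]
eef_rot: [0.707, -0.707, -0.015, 0.015]
force: [0.6, 0.2, 0.0]
gripper_width: 94.8
```

Request:
{"name": "servo_tool", "arguments": {
  "slide": [
    [0,0,0],
    [0,0,0]
  ],
  "spin": [0,0],
  "jaw": [-1,-1]
}}

```text
clock: 2.52
position: [482.6, 52.0, 115.8]
eef_rot: [0.707, -0.707, -0.014, 0.014]
force: [1.5, -0.2, -0.4]
gripper_width: 95.0
```

Run:
```python
from h import *
cv2.imwrite("pics/side1.png",imaging.get_image("side"))
s=manip.observe();print(s["position"],s["eef_rot"],s["force"],s["clock"])
```

```text
[482.49128161  52.54084875 115.89222815] [ 0.70702839 -0.70689288 -0.01428296  0.0144678 ] [-0.33339443  0.50789513  1.62299063] 2.575
```

View pics/side1.png

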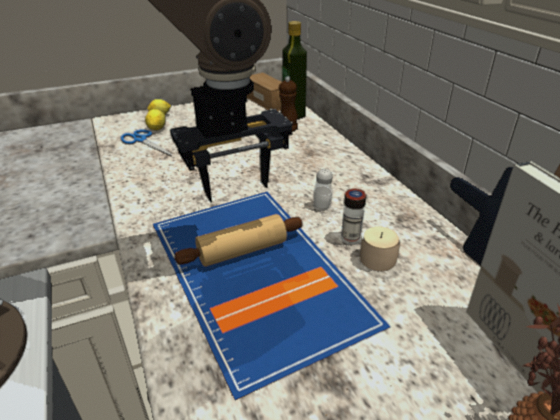

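Request:
{"name": "servo_tool", "arguments": {
  "slide": [
    [0,1.5,0.4],
    [0,1.5,0.4],
    [0,1.5,0],
    [0,0.8,0],
    [0,0,0]
  ],
  "spin": [0,0,0,0,0],
  "jaw": [-1,-1,-1,-1,-1]
}}

```text
clock: 3.2
position: [482.3, 60.5, 62.8]
eef_rot: [0.707, -0.707, -0.014, 0.014]
force: [0.4, -0.6, -0.1]
gripper_width: 94.8
```

Request:
{"name": "servo_tool", "arguments": {
  "slide": [
    [0,0.15,0],
    [0,0,0]
  ],
  "spin": [0,0],
  "jaw": [-1,-1]
}}

```text
clock: 3.45
position: [482.8, 59.9, 61.7]
eef_rot: [0.707, -0.707, -0.014, 0.013]
force: [-0.2, 0.4, -0.5]
gripper_width: 95.1
```

Request:
{"name": "servo_tool", "arguments": {
  "slide": [
    [0,0.1,0],
    [0,0,0]
  ],
  "spin": [0,0],
  "jaw": [-1,-1]
}}

```text
clock: 3.7
position: [482.6, 59.8, 60.4]
eef_rot: [0.707, -0.707, -0.013, 0.013]
force: [-0.3, -0.2, -0.6]
gripper_width: 95.2
```

Request:
{"name": "servo_tool", "arguments": {
  "slide": [
    [0,0.1,0],
    [0,0,0]
  ],
  "spin": [0,0],
  "jaw": [-1,-1]
}}

```text
clock: 3.95
position: [482.6, 59.9, 59.3]
eef_rot: [0.707, -0.707, -0.013, 0.013]
force: [-0.3, -0.3, -0.1]
gripper_width: 95.1
```

Request:
{"name": "servo_tool", "arguments": {
  "slide": [
    [0,0.1,0],
    [0,0,0]
  ],
  "spin": [0,0],
  "jaw": [-1,-1]
}}

```text
clock: 4.2
position: [482.6, 59.9, 58.3]
eef_rot: [0.707, -0.707, -0.013, 0.013]
force: [0.4, -0.2, -0.2]
gripper_width: 94.9
```

Request:
{"name": "servo_tool", "arguments": {
  "slide": [
    [0,0.1,0],
    [0,0,0]
  ],
  "spin": [0,0],
  "jaw": [-1,-1]
}}

```text
clock: 4.45
position: [482.6, 59.9, 57.3]
eef_rot: [0.707, -0.707, -0.013, 0.013]
force: [0.0, 1.0, 0.5]
gripper_width: 95.0
```

Request:
{"name": "servo_tool", "arguments": {
  "slide": [
    [0,0.05,0],
    [0,0,0]
  ],
  "spin": [0,0],
  "jaw": [-1,-1]
}}

```text
clock: 4.7
position: [482.6, 59.9, 56.8]
eef_rot: [0.707, -0.707, -0.013, 0.013]
force: [-0.4, 0.0, 0.1]
gripper_width: 94.9
```

Run:
```python
from h import *
a=imaging.get_image("side")[130:290,140:340]
cv2.imwrite("pics/side2.png",cv2.resize(a,None,fx=4,fy=3.7,interpolation=cv2.INTER_CUBIC))
look("side")
```

```text
side pin [493.1  62.2] [ 73.  169.8] 0.0285
side strip [496.5 -80.3] [ 55.  208.9] 0.0707
side mat [490.3  -0.8] [258.3 438.7] -1.5018
```

View pics/side2.png

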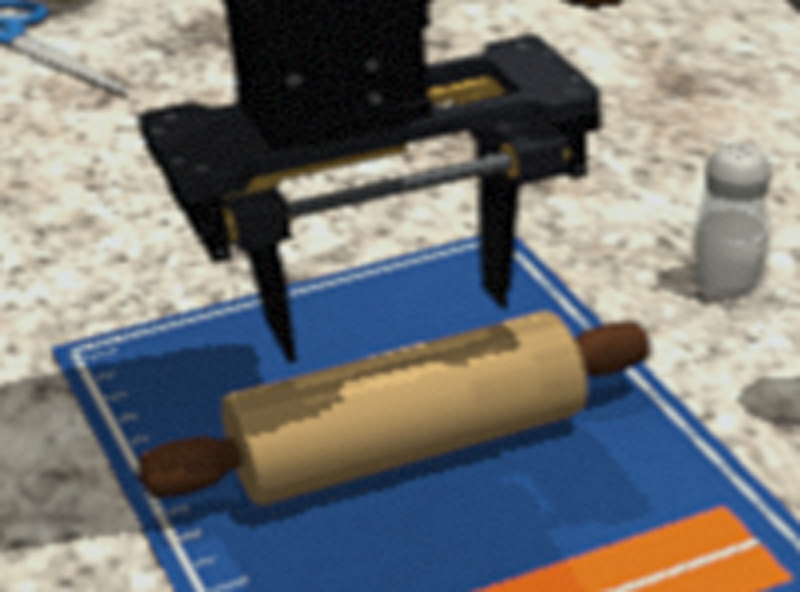

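Run:
```python
from h import *
uv=[[212.5,227.5],[265,212.5]]
for z in(50,57,65,72): print(z,plane("side",uv,z).round(1).tolist())
im=cv2.imread("pics/side0.png")
print(rect("side",big(masks(im)["pin"]),31))
im=look("top"); cv2.imwrite("pics/top2.png",cv2.resize(im[170:350,180:440],None,fx=3,fy=3))
```

```text
50 [[441.1, 84.6, 50.0], [546.7, 89.4, 50.0]]
57 [[439.2, 75.4, 57.0], [543.3, 80.1, 57.0]]
65 [[437.0, 64.9, 65.0], [539.4, 69.5, 65.0]]
72 [[435.1, 55.7, 72.0], [536.0, 60.3, 72.0]]
(array([493.5,  64.5]), array([ 67.8, 169.2]), 0.0332)
top pin [513.   71.8] [ 69.5 133.9] 1.5397
top strip [493.8 -82.6] [ 55.5 208.8] 0.0721
top mat [488.   -1.2] [258.4 438.7] -1.5008
```

View pics/top2.png

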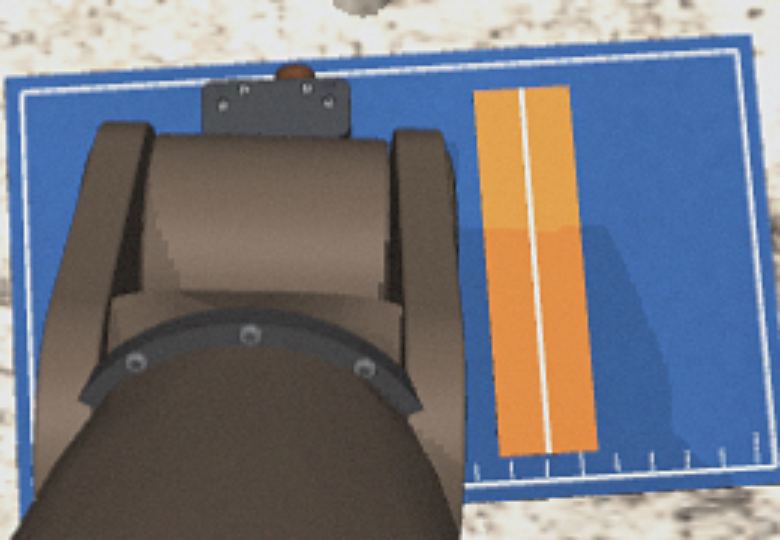

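The side view shows both tips (full-image pixels (212,227) and (265,212)) still clear above the barrel. The rays give tip z of about 69, so the open tips sit about 10 mm higher than the TCP. The pin is unmoved, so I'll keep descending gently.

Request:
{"name": "servo_tool", "arguments": {
  "slide": [
    [0,0.3,0],
    [0,0.3,0],
    [0,0,0]
  ],
  "spin": [0,0,0],
  "jaw": [-1,-1,-1]
}}

```text
clock: 5.22
position: [482.5, 59.9, 50.5]
eef_rot: [0.707, -0.707, -0.013, 0.014]
force: [-0.7, 0.0, -0.7]
gripper_width: 95.1
```

Request:
{"name": "servo_tool", "arguments": {
  "slide": [
    [0,0.15,0],
    [0,0,0]
  ],
  "spin": [0,0],
  "jaw": [-1,-1]
}}

```text
clock: 5.48
position: [482.6, 59.9, 49.3]
eef_rot: [0.707, -0.707, -0.013, 0.013]
force: [-0.4, -0.4, 0.5]
gripper_width: 95.0
```

Request:
{"name": "servo_tool", "arguments": {
  "slide": [
    [0,0.1,0],
    [0,0,0]
  ],
  "spin": [0,0],
  "jaw": [-1,-1]
}}

```text
clock: 5.72
position: [482.6, 59.9, 48.3]
eef_rot: [0.707, -0.707, -0.013, 0.013]
force: [0.4, 0.6, 0.2]
gripper_width: 95.3
```

Request:
{"name": "servo_tool", "arguments": {
  "slide": [
    [0,0.1,0],
    [0,0,0]
  ],
  "spin": [0,0],
  "jaw": [-1,-1]
}}

```text
clock: 5.98
position: [482.6, 59.9, 47.3]
eef_rot: [0.707, -0.707, -0.013, 0.013]
force: [0.1, 0.3, 0.9]
gripper_width: 95.1
```

Request:
{"name": "servo_tool", "arguments": {
  "slide": [
    [0,0.1,0],
    [0,0,0]
  ],
  "spin": [0,0],
  "jaw": [-1,-1]
}}

```text
clock: 6.22
position: [482.6, 59.9, 46.3]
eef_rot: [0.707, -0.707, -0.013, 0.013]
force: [0.6, 0.9, 0.2]
gripper_width: 95.3
```

Request:
{"name": "servo_tool", "arguments": {
  "slide": [
    [0,0.1,0],
    [0,0,0]
  ],
  "spin": [0,0],
  "jaw": [-1,-1]
}}

```text
clock: 6.48
position: [482.6, 59.9, 45.3]
eef_rot: [0.707, -0.707, -0.013, 0.013]
force: [0.3, 0.1, 0.4]
gripper_width: 95.2
```

Run:
```python
from h import *
s=manip.observe();print(s["force"],s["position"])
a=imaging.get_image("side")[170:290,160:320]
cv2.imwrite("pics/side3.png",cv2.resize(a,None,fx=5,fy=5,interpolation=cv2.INTER_CUBIC))
```

```text
[0.31747004 0.13923329 0.37937187] [482.58280042  59.88015813  45.2652829 ]
```

View pics/side3.png

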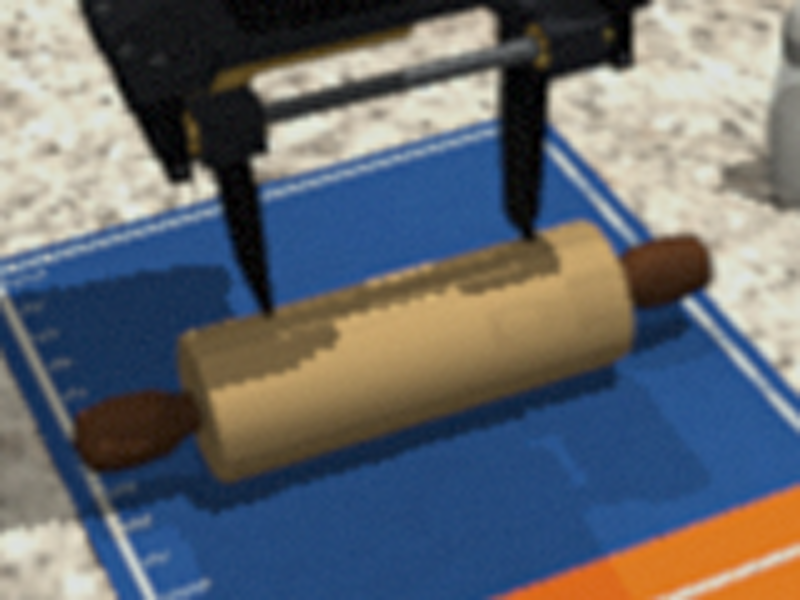

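Request:
{"name": "servo_tool", "arguments": {
  "slide": [
    [0,0.1,0],
    [0,0,0]
  ],
  "spin": [0,0],
  "jaw": [-1,-1]
}}

```text
clock: 6.78
position: [482.6, 59.9, 44.3]
eef_rot: [0.707, -0.707, -0.013, 0.013]
force: [0.8, 0.8, -0.5]
gripper_width: 95.0
```

Request:
{"name": "servo_tool", "arguments": {
  "slide": [
    [0,0.1,0],
    [0,0,0]
  ],
  "spin": [0,0],
  "jaw": [-1,-1]
}}

```text
clock: 7.02
position: [482.6, 59.9, 43.3]
eef_rot: [0.707, -0.707, -0.013, 0.013]
force: [-0.6, -0.4, 0.8]
gripper_width: 95.2
```

Request:
{"name": "servo_tool", "arguments": {
  "slide": [
    [0,0.1,0],
    [0,0,0]
  ],
  "spin": [0,0],
  "jaw": [-1,-1]
}}

```text
clock: 7.28
position: [482.6, 59.9, 42.3]
eef_rot: [0.707, -0.707, -0.013, 0.013]
force: [-0.1, -1.0, -0.2]
gripper_width: 94.9
```

Run:
```python
from h import *
for z in(45,50,55,60,65): print(z,plane("side",[[214,233],[265.6,217.6]],z).round(1).tolist())
# top-edge check of barrel height: silhouette of pin in side image at mid
im=imaging.get_image("side")
a=im[170:290,160:320]
cv2.imwrite("pics/side4.png",cv2.resize(a,None,fx=5,fy=5,interpolation=cv2.INTER_CUBIC))
```

```text
45 [[440.4, 73.9, 45.0], [544.0, 79.8, 45.0]]
50 [[439.0, 67.6, 50.0], [541.6, 73.4, 50.0]]
55 [[437.7, 61.2, 55.0], [539.2, 66.9, 55.0]]
60 [[436.3, 54.8, 60.0], [536.9, 60.5, 60.0]]
65 [[435.0, 48.4, 65.0], [534.5, 54.0, 65.0]]
```

View pics/side4.png

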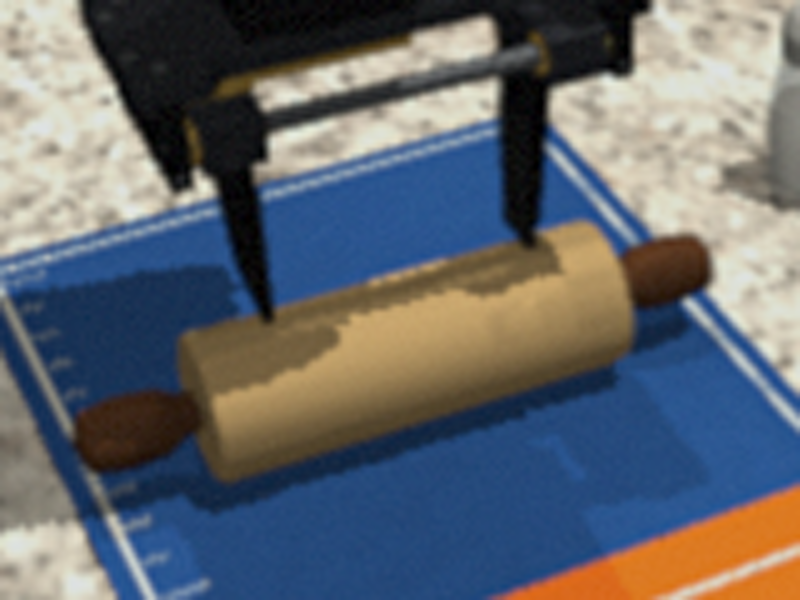

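Request:
{"name": "servo_tool", "arguments": {
  "slide": [
    [0,-0.5,0],
    [0,0,-0.6],
    [0,0.4,0],
    [0,0,0]
  ],
  "spin": [0,0,0,0],
  "jaw": [-1,-1,-1,-1]
}}

```text
clock: 7.82
position: [482.6, 53.7, 43.0]
eef_rot: [0.707, -0.707, -0.013, 0.014]
force: [1.0, -0.2, -0.6]
gripper_width: 95.1
```

Request:
{"name": "servo_tool", "arguments": {
  "slide": [
    [0,0.1,0],
    [0,0,0]
  ],
  "spin": [0,0],
  "jaw": [-1,-1]
}}

```text
clock: 8.07
position: [482.8, 53.9, 42.2]
eef_rot: [0.707, -0.707, -0.013, 0.013]
force: [-0.2, 0.2, 1.1]
gripper_width: 95.4
```

Request:
{"name": "servo_tool", "arguments": {
  "slide": [
    [0,0.1,0],
    [0,0,0]
  ],
  "spin": [0,0],
  "jaw": [-1,-1]
}}

```text
clock: 8.32
position: [482.8, 53.9, 41.3]
eef_rot: [0.707, -0.707, -0.013, 0.013]
force: [0.7, 1.2, -0.0]
gripper_width: 94.9
```

Request:
{"name": "servo_tool", "arguments": {
  "slide": [
    [0,0.1,0],
    [0,0,0]
  ],
  "spin": [0,0],
  "jaw": [-1,-1]
}}

```text
clock: 8.57
position: [482.8, 53.9, 40.3]
eef_rot: [0.707, -0.707, -0.013, 0.013]
force: [-0.4, -0.1, 0.1]
gripper_width: 95.3
```

Request:
{"name": "servo_tool", "arguments": {
  "slide": [
    [0,0.1,0],
    [0,0,0]
  ],
  "spin": [0,0],
  "jaw": [-1,-1]
}}

```text
clock: 8.82
position: [482.8, 53.9, 39.3]
eef_rot: [0.707, -0.707, -0.013, 0.013]
force: [0.3, -0.4, 0.5]
gripper_width: 95.6
```

Request:
{"name": "servo_tool", "arguments": {
  "slide": [
    [0,0.1,0],
    [0,0,0]
  ],
  "spin": [0,0],
  "jaw": [-1,-1]
}}

```text
clock: 9.07
position: [482.9, 53.9, 38.4]
eef_rot: [0.707, -0.707, -0.013, 0.013]
force: [0.0, -0.2, 2.6]
gripper_width: 95.2
```

Run:
```python
from h import *
s=manip.observe();print(s["force"],s["position"])
a=imaging.get_image("side")[190:260,180:300]
cv2.imwrite("pics/side5.png",cv2.resize(a,None,fx=6,fy=6,interpolation=cv2.INTER_CUBIC))
```

```text
[ 0.00710431 -0.1918892   2.59035556] [482.89568945  53.87140757  38.43271025]
```

View pics/side5.png

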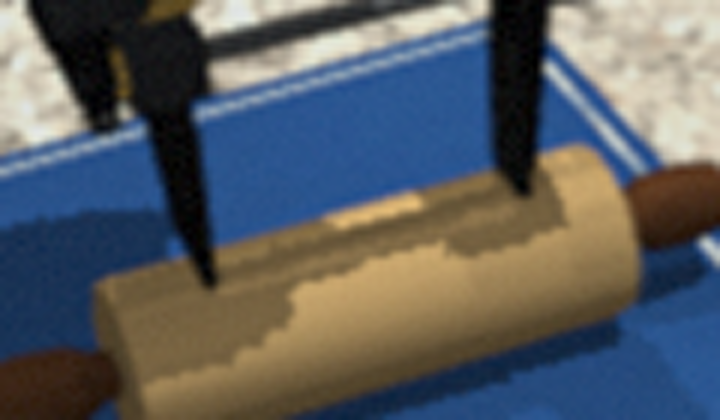

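Contact: both tips are on the crown of the barrel, at full-image pixels (215,237) and (267,222), with TCP z 38.5 and about 2.6 N.

Request:
{"name": "servo_tool", "arguments": {
  "slide": [
    [0,0.1,0],
    [0,0,0]
  ],
  "spin": [0,0],
  "jaw": [-1,-1]
}}

```text
clock: 9.38
position: [483.0, 53.9, 38.2]
eef_rot: [0.707, -0.707, -0.014, 0.013]
force: [-3.2, 0.2, 16.2]
gripper_width: 94.7
```

Request:
{"name": "servo_tool", "arguments": {
  "slide": [
    [0,0,-0.3],
    [0,0,-0.4],
    [0,0,-0.4],
    [0,0,-0.4],
    [0,0,-0.3],
    [0,0,0]
  ],
  "spin": [0,0,0,0,0,0],
  "jaw": [-1,-1,-1,-1,-1,-1]
}}

```text
clock: 10.12
position: [483.7, 35.7, 38.2]
eef_rot: [-0.707, 0.707, 0.014, -0.013]
force: [-3.1, 0.0, 16.1]
gripper_width: 95.4
```

Request:
{"name": "servo_tool", "arguments": {
  "slide": [
    [0,-0.5,0],
    [0,0,1.6],
    [0,0.5,0],
    [0,0,0],
    [0,0,-0.5],
    [0,0,-0.8],
    [0,0,-0.9],
    [0,0,-0.8],
    [0,0,-0.5],
    [0,0,0]
  ],
  "spin": [0,0,0,0,-0.002,-0.002,-0.002,-0.002,-0.002,0],
  "jaw": [-1,-1,-1,-1,-1,-1,-1,-1,-1,-1]
}}

```text
clock: 11.38
position: [484.5, 16.9, 38.1]
eef_rot: [0.707, -0.707, -0.017, 0.016]
force: [-4.3, -0.9, 22.4]
gripper_width: 94.7
```

Run:
```python
from h import *
s=manip.observe();print(s["force"],s["position"])
im=look("side"); cv2.imwrite("pics/side6.png",im)
```

```text
[-4.34161139 -0.9328513  22.44565508] [484.52752112  16.8942844   38.08137487]
side pin [494.7  34. ] [ 71.9 167.9] 0.0277
side strip [496.5 -80.4] [ 54.7 208.9] 0.07
side mat [490.4  -1.2] [258.3 438. ] -1.5012
```

Request:
{"name": "servo_tool", "arguments": {
  "slide": [
    [0,-0.5,0],
    [0,0,1.7],
    [0,0.5,0],
    [0,0,0],
    [0,0,-0.5],
    [0,0,-0.8],
    [0,0,-0.9],
    [0,0,-0.8],
    [0,0,-0.5],
    [0,0,0]
  ],
  "spin": [0,0.005,0,0,-0.002,-0.002,-0.002,-0.002,-0.002,0],
  "jaw": [-1,-1,-1,-1,-1,-1,-1,-1,-1,-1]
}}

```text
clock: 12.68
position: [485.2, -1.7, 38.1]
eef_rot: [0.707, -0.707, -0.018, 0.018]
force: [-4.9, -1.6, 25.1]
gripper_width: 95.3
```

Request:
{"name": "servo_tool", "arguments": {
  "slide": [
    [0,-0.5,0],
    [0,0,1.75],
    [0,0.5,0],
    [0,0,0],
    [0,0,-0.5],
    [0,0,-0.8],
    [0,0,-0.9],
    [0,0,-0.8],
    [0,0,-0.5],
    [0,0,0]
  ],
  "spin": [0,0.005,0,0,-0.002,-0.002,-0.002,-0.002,-0.002,0],
  "jaw": [-1,-1,-1,-1,-1,-1,-1,-1,-1,-1]
}}

```text
clock: 13.92
position: [486.1, -19.4, 38.1]
eef_rot: [0.707, -0.707, -0.02, 0.02]
force: [-5.6, -0.4, 24.5]
gripper_width: 94.8
```

Run:
```python
from h import *
s=manip.observe();print(s["force"],s["position"])
im=look("side"); cv2.imwrite("pics/side7.png",im)
look("top")
```

```text
[-5.64186125 -0.42491902 24.46079723] [486.07767838 -19.38763603  38.05955723]
side pin [496.1  -4.3] [ 71.9 170.7] 0.045
side strip [496.5 -80.4] [ 54.7 208.9] 0.07
side mat [490.4  -1.2] [258.4 438. ] -1.5015
top pin [509.1 -57.5] [ 84.9 130.9] 1.4098
top strip [580.9 -87.8] [33.3 37.1] -0.0037
top mat [487.9  -1.2] [258.5 438.7] -1.4996
```

Request:
{"name": "servo_tool", "arguments": {
  "slide": [
    [0,-0.5,0],
    [0,0,1.7],
    [0,0.5,0],
    [0,0,0],
    [0,0,-0.5],
    [0,0,-0.8],
    [0,0,-0.9],
    [0,0,-0.8],
    [0,0,-0.5],
    [0,0,0]
  ],
  "spin": [0,0.005,0,0,-0.002,-0.002,-0.002,-0.002,-0.002,0],
  "jaw": [-1,-1,-1,-1,-1,-1,-1,-1,-1,-1]
}}

```text
clock: 15.28
position: [487.1, -37.5, 38.1]
eef_rot: [0.707, -0.707, -0.022, 0.022]
force: [-5.5, -1.1, 24.8]
gripper_width: 95.0
```

Request:
{"name": "servo_tool", "arguments": {
  "slide": [
    [0,-0.5,0],
    [0,0,1.75],
    [0,0.5,0],
    [0,0,0],
    [0,0,-0.5],
    [0,0,-0.8],
    [0,0,-0.9],
    [0,0,-0.8],
    [0,0,-0.5],
    [0,0,0]
  ],
  "spin": [0,0.005,0,0,-0.002,-0.002,-0.002,-0.002,-0.002,0],
  "jaw": [-1,-1,-1,-1,-1,-1,-1,-1,-1,-1]
}}

```text
clock: 16.52
position: [488.1, -55.1, 38.1]
eef_rot: [0.707, -0.707, -0.024, 0.023]
force: [-6.0, -0.8, 25.0]
gripper_width: 95.2
```

Request:
{"name": "servo_tool", "arguments": {
  "slide": [
    [0,-1,0],
    [0,-2,0],
    [0,-2,4],
    [0,0,6],
    [0,0,6],
    [0,0,4],
    [0,0,0],
    [0,0,0]
  ],
  "spin": [0,0,0,0,0,0,0,0],
  "jaw": [-1,-1,-1,-1,-1,-1,-1,-1]
}}

```text
clock: 17.52
position: [474.6, 145.0, 87.0]
eef_rot: [-0.707, 0.707, 0.024, -0.024]
force: [-0.8, -0.4, -1.1]
gripper_width: 94.9
```

Run:
```python
from h import *
s=manip.observe();print(s["force"],s["position"],s["eef_rot"])
im=look("side")
im=look("top");cv2.imwrite("pics/top7.png",im)
```

```text
[-0.83957724 -0.43476108 -1.05038517] [474.63650823 145.03532546  87.04537371] [-0.70663562  0.70674124  0.02417494 -0.02446424]
side pin [498.3 -39. ] [ 67.4 170.1] 0.0448
side strip [496.6 -80.6] [ 54.4 208.9] 0.0709
side mat [490.4  -1.2] [258.4 438. ] -1.5016
top pin [441.9 202.9] [166.1 203.6] 0.1768
top strip [493.7 -83.8] [ 52.8 209.2] 0.0718
top mat [487.8  -1.6] [258.6 437.9] -1.4989
```

View pics/top7.png

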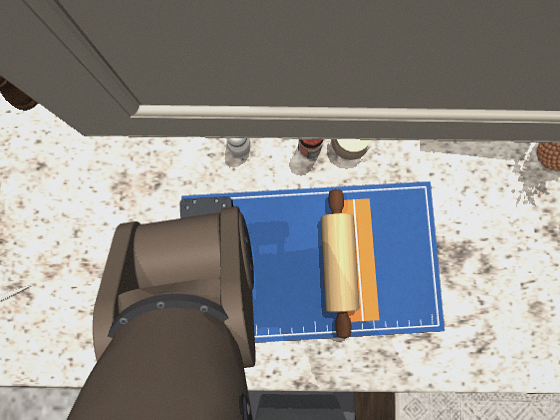

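The top view shows the pin at about (340,263), partly over the left edge of the strip and clear of the arm. I'll measure it with the arm masked out.

```bash
cat >> h.py <<'E'
def rel(im,u0=290):
    """pin relative to strip frame from clean top image; strip pose fixed from first picture"""
    m=masks(im)["pin"]; m[:,:u0]=0
    m=cv2.morphologyEx(m,cv2.MORPH_OPEN,np.ones((7,7)))
    c,wh,a=rect("top",big(m),31); S=np.array([493.8,-82.5]); t=.0718
    h=cv2.inRange(cv2.cvtColor(im,cv2.COLOR_BGR2HSV),(0,90,30),(13,255,130)); h[:185]=0;h[345:]=0;h[:,:u0]=0;h[:,u0+120:]=0
    n,l,s,q=cv2.connectedComponentsWithStats(h)
    i=np.argsort(s[1:,4])[-2:]+1; P=plane("top",q[i],31)[:,:2]; P=P[np.argsort(P[:,0])]; v=P[1]-P[0]
    Rm=np.array([[np.cos(t),np.sin(t)],[-np.sin(t),np.cos(t)]])
    print("pin",c,wh,a,"strip-frame",(Rm@(c-S)).round(1),"yawerr",round(a-t,4))
    print("handles",P.mean(0).round(1),np.linalg.norm(v).round(1),"rel",(Rm@(P.mean(0)-S)).round(1),"yawerr",round(np.arctan2(v[1],v[0])-t,4))
E
python3 -c "
from h import *
rel(cv2.imread('pics/top7.png'))"
```

```text
pin [487.8 -48.5] [ 54.  163.3] 0.0585 strip-frame [-3.5 34.3] yawerr -0.0133
handles [487.4 -48.2] 207.3 rel [-4.  34.7] yawerr -0.0141
```

Request:
{"name": "servo_tool", "arguments": {
  "slide": [
    [0,0,-5],
    [0,0,-6],
    [0,0,-6],
    [0,0,-1.5],
    [0,2,0],
    [0,2,0],
    [0,0.6,0],
    [0,0,0]
  ],
  "spin": [0.01,0,0,0,0,0,0,0],
  "jaw": [-1,-1,-1,-1,-1,-1,-1,-1]
}}

```text
clock: 18.62
position: [485.7, -39.1, 41.3]
eef_rot: [0.707, -0.707, -0.02, 0.021]
force: [0.2, -0.2, 0.4]
gripper_width: 95.1
```

Request:
{"name": "servo_tool", "arguments": {
  "slide": [
    [0,0.3,0],
    [0,0,0]
  ],
  "spin": [0,0],
  "jaw": [-1,-1]
}}

```text
clock: 18.88
position: [486.0, -39.0, 38.6]
eef_rot: [-0.707, 0.707, 0.021, -0.02]
force: [0.5, -0.3, -0.2]
gripper_width: 95.3
```

Request:
{"name": "servo_tool", "arguments": {
  "slide": [
    [0,0.15,0],
    [0,0,0]
  ],
  "spin": [0,0],
  "jaw": [-1,-1]
}}

```text
clock: 19.12
position: [486.1, -39.1, 38.2]
eef_rot: [-0.707, 0.707, 0.021, -0.02]
force: [-3.3, 0.6, 18.2]
gripper_width: 94.9
```

Request:
{"name": "servo_tool", "arguments": {
  "slide": [
    [0,0,-0.5],
    [0,0,-0.8],
    [0,0,-0.9],
    [0,0,-0.8],
    [0,0,-0.4],
    [0,0,0],
    [0,0,0]
  ],
  "spin": [-0.0028,-0.0028,-0.0028,-0.0028,-0.0028,0,0],
  "jaw": [-1,-1,-1,-1,-1,-1,-1]
}}

```text
clock: 20.0
position: [488.1, -73.2, 38.2]
eef_rot: [-0.707, 0.707, 0.025, -0.025]
force: [-5.1, -0.7, 18.2]
gripper_width: 95.2
```

Request:
{"name": "servo_tool", "arguments": {
  "slide": [
    [0,-0.5,0],
    [0,0,1.6],
    [0,0.5,0],
    [0,0,0],
    [0,0,-0.4],
    [0,0,-0.8],
    [0,0,-0.8],
    [0,0,-0.6],
    [0,0,-0.3],
    [0,0,0]
  ],
  "spin": [0,0.007,0,0,-0.0028,-0.0028,-0.0028,-0.0028,-0.0028,0],
  "jaw": [-1,-1,-1,-1,-1,-1,-1,-1,-1,-1]
}}

```text
clock: 21.25
position: [488.9, -86.7, 38.1]
eef_rot: [-0.707, 0.707, 0.028, -0.027]
force: [-6.8, -0.2, 24.5]
gripper_width: 94.9
```

Request:
{"name": "servo_tool", "arguments": {
  "slide": [
    [0,0,0],
    [0,-1,0],
    [0,-2,0],
    [0,-2,4],
    [0,0,6],
    [0,0,6],
    [0,0,4],
    [0,0,0],
    [0,0,0]
  ],
  "spin": [0,0,0,0,0,0,0,0,0],
  "jaw": [-1,-1,-1,-1,-1,-1,-1,-1,-1]
}}

```text
clock: 22.38
position: [473.2, 113.0, 86.8]
eef_rot: [-0.707, 0.707, 0.028, -0.028]
force: [0.4, -0.0, -1.5]
gripper_width: 95.2
```

Run:
```python
from h import *
s=manip.observe();print(s["clock"],s["position"],s["eef_rot"])
im=imaging.get_image("top");cv2.imwrite("pics/top8.png",im);rel(im)
```

```text
22.375 [473.19604387 112.96378814  86.78621332] [-0.70652509  0.70656749  0.02813911 -0.02815789]
pin [490.5 -81.1] [ 53.7 164.6] 0.0658 strip-frame [-3.2  1.6] yawerr -0.006
handles [489.6 -80.5] 206.7 rel [-4.1  2.3] yawerr -0.0041
```

Request:
{"name": "servo_tool", "arguments": {
  "slide": [
    [0.05,0,-5],
    [0.05,0,-6],
    [0.05,0,-6],
    [0,0,-2.3],
    [0,2,0],
    [0,2,0],
    [0,0.6,0],
    [0,0,0],
    [0,0.35,0],
    [0,0,0]
  ],
  "spin": [0,0,0,0,0,0,0,0,0,0],
  "jaw": [-1,-1,-1,-1,-1,-1,-1,-1,-1,-1]
}}

```text
clock: 23.68
position: [490.3, -79.1, 38.3]
eef_rot: [-0.706, 0.707, 0.029, -0.027]
force: [-1.4, -0.4, 8.5]
gripper_width: 95.4
```

Request:
{"name": "servo_tool", "arguments": {
  "slide": [
    [0,0,0]
  ],
  "spin": [0],
  "jaw": [-1]
}}

```text
clock: 23.8
position: [490.2, -79.0, 38.3]
eef_rot: [-0.706, 0.707, 0.029, -0.027]
force: [-1.1, 0.2, 8.5]
gripper_width: 95.0
```

Request:
{"name": "servo_tool", "arguments": {
  "slide": [
    [0,0.06,0],
    [0,0,-0.1],
    [0,0,-0.15],
    [0,0,-0.1],
    [0,0,-0.05],
    [0,0,0],
    [0,0,0]
  ],
  "spin": [0,-0.003,-0.003,-0.003,0,0,0],
  "jaw": [-1,-1,-1,-1,-1,-1,-1]
}}

```text
clock: 24.68
position: [490.6, -83.1, 38.2]
eef_rot: [-0.706, 0.707, 0.032, -0.03]
force: [-3.2, -0.0, 15.5]
gripper_width: 95.1
```

Request:
{"name": "servo_tool", "arguments": {
  "slide": [
    [0,-1,0],
    [0,-2,0],
    [0,-2,4],
    [0,-1,6],
    [0,-1,6],
    [0,0,4],
    [0,0,0],
    [0,0,0]
  ],
  "spin": [0,0,0,0,0,0,0,0],
  "jaw": [-1,-1,-1,-1,-1,-1,-1,-1]
}}

```text
clock: 25.68
position: [472.6, 116.1, 107.0]
eef_rot: [-0.706, 0.706, 0.032, -0.031]
force: [0.2, -0.6, 0.5]
gripper_width: 94.9
```

Run:
```python
from h import *
s=manip.observe();print(s["clock"],s["position"],s["force"])
im=imaging.get_image("top");cv2.imwrite("pics/top9.png",cv2.resize(im[130:350,160:450],None,fx=2.7,fy=2.7));rel(im)
```

```text
25.675 [472.64834439 116.11680147 107.03736824] [ 0.22542436 -0.55914117  0.51488514]
pin [490.6 -83.4] [ 53.7 164.5] 0.0656 strip-frame [-3.3 -0.7] yawerr -0.0062
handles [489.7 -82.5] 206.4 rel [-4.1  0.3] yawerr -0.0076
```

View pics/top9.png

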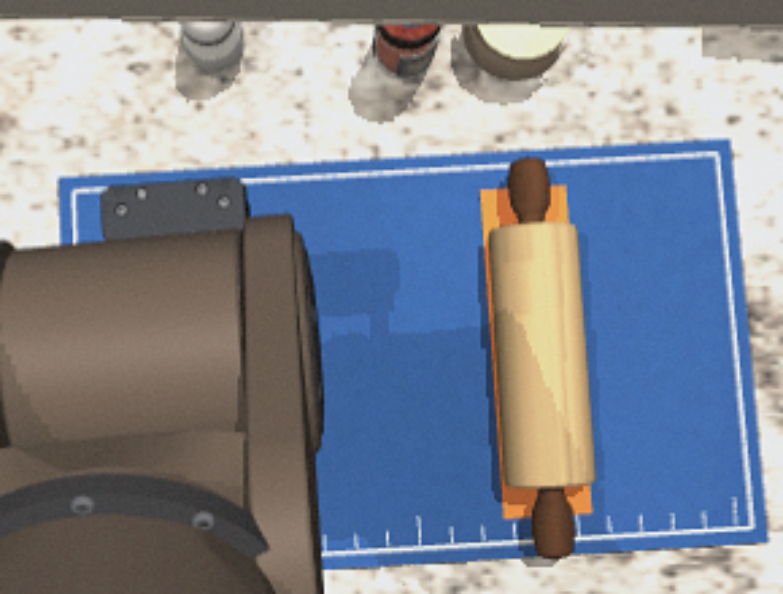

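The pin covers the strip, with the barrel centre at about (541,355) in the crop. The strip slivers at left are parallax, and the jars are unmoved. The arm is well clear, so I'm handing in.

```bash
python3 -c "
from rig import order
print(order.job_done())"
```

```text
the job is handed in; nothing more can be done
None
```

I rolled the pin onto the orange strip and handed the job in at about 26 s on the robot's clock. I used nine short strokes, with the two open fingertips on the top of the barrel pressing at about 15–25 N. I turned the fingers slightly during most of the strokes to line the pin up with the strip, then lifted them away.

**Final position:** From the last top picture, the pin is centred across the strip to within about 1 mm (−0.7 mm from the barrel, +0.3 mm from the handles). It lies 0.4° off the strip's direction and sits about 3.5 mm off centre along the strip's length, towards the robot. I left that offset uncorrected.

**Checks:** The fingers were clear with no contact force, and the spice jar, salt shaker and candle looked unmoved. I did not check the final position again from the side camera.

**Discrepancies:** With the fingers open, the tips sit about 20 mm above the stated tool point. The first side-camera estimate, about 12 mm, was too small, so I found the real height by lowering slowly until the fingers touched the barrel. The last small stroke was also meant to turn the pin straight, but it moved the pin across without changing its angle measurably.

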